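# Pack three plated fittings into the lidded crate

## Robot

A 6-joint arm with a two-finger parallel gripper is mounted at the origin on the work surface. World frame = base frame: x ahead of the robot, y to its left, z up, the work surface at z = 0. Lengths are in m, angles in rad, forces in N, time in s.
With the tool pointing down it reaches from about 0.325 to 0.775 m from the base axis. Payload 5.5 kg.
Tool frame: the origin (TCP) lies at the very end of the fingers, on their centre line; the grasp point (between the pads) lies 19 mm behind it; z points along the fingers, y is the line along which they close (so a half turn about z gives the same grasp; the last joint's range is limited). The gripper opens to 88 mm and grips with 3 to 60 N. Pads are 20 mm wide; open, the fingers measure 115 mm over their backs; the gripper's body (75 mm by 178 mm) begins 61 mm behind the grasp point.
Start: joints at [-1.34, 0.091, 1.231, -0, 1.82, -0.057], TCP at [0.17, -0.575, 0.223] pointing down, gripper open.
Joint ranges: [-2.87, 2.87], [-0.86, 2.18], [0.17, 2.46], [-1.51, 4.65], [0.06, 2.69], [-2.65, 2.65]. Speed limits (rad/s): [2.57, 2.57, 3.01, 3.14, 3.14, 3.14].

## Interface

Orientations are given as [roll, pitch, yaw] about the fixed x, y, z axes, in that order (R = Rz(yaw) Ry(pitch) Rx(roll)).
In Python, from plant import ctrl, imaging, workorder gives the robot as it stands.
- The arm moves only by the tool arm_command, never from a script. Its arguments are lists of equal length, an entry for each row: "grip": the opening, from 0 (shut) to 1 (fully open); "xyz": the shift along the tool's x, y, z as a fraction of full scale, a list of three; "delta_rot": the turn, a rotation vector about the tool's x, y, z as a fraction of full scale, a list of three. In form: {"grip": [grip, ...], "xyz": [[x, y, z], ...], "delta_rot": [[rx, ry, rz], ...]}. A call has 1 to 5 rows; each row is the pose to reach, as a shift and turn from the pose commanded when the call began, along the tool's axes at that moment; what a row does not reach only later rows make up. Full scale, the value 1, is 0.1 m for a shift and 2 rad for a turn. A row lasts 1/10 s, in which the tool goes at most 50 mm and 8.59 degrees, less where a joint would pass 70% of its speed; a pose out of reach is approached as far as the arm can. A call with a number of a shift or a turn outside -1 to 1 is refused whole. A call with a gripper value outside its range is refused whole. The fingers move at their own pace and stop on an object; "grip_force" is the grip in N (left out, the last holds). Time passes only in rows, so rows that repeat a pose let the fingers close. It gives the time, the measured TCP pose, the force, the opening and the grip force at its end, in the units of the state.
- ctrl.observe(): the state, without advancing time (a new reading comes with each control period).
- imaging.snapshot(name): name is "scene" or "top" or "wrist"; returns the picture (400x640x3 uint8, blue, green, red); there is no depth.
- imaging.calibration(name): a dict with "K" (3x3 intrinsics, pixels), "R" (3x3) and "t" (3): a world point X has camera coordinates R X + t. Camera axes: x right, y down, z forward; pixel columns grow to the right and rows downward; lengths in m; the calibration is good to about 2 mm. A picture is of the moment at which its call begins: read the wrist's pose just before it. calibration takes no time and is no camera call; for the wrist camera it gives the pose at the moment of the call.
- workorder.finish_job(): hands the job in; it is judged then, once.
The state is a dict: "time": time; "qpos": joint angles; "joint_velocities": joint speeds; "tau": joint torques, N m; "position": TCP position; "eef_rot": TCP orientation; "contact_force": force on the tool from outside, world axes, zero at the start; "ft_torque": the same for the moment, N m; "gripper_width": finger opening in m; "finger_force": force on a finger pad.
Only numpy, scipy, OpenCV 4.12 (cv2) and the standard library are available. Lean on these libraries where they do the work, as an engineer would, in place of code of your own. Each camera call takes 0.05 s, during which the arm holds its last target. There are 200 camera calls.

## Task

Pack the three finished fittings - the plated frame leaning in the slanted rack, the pull handle and the brass bracket - into the red crate with the white lid, lowering each one in rather than dropping it. When all three are in, swing the lid over without slamming it and press it down firmly with the gripper until it is fully shut. Leave the bottle, the tape roll and the mug where they are.

Things in the scene. Friction and masses are not known exactly. Their poses are not given: they have to be found in the camera images.
- crate: open red plastic crate, fixed to the table; outside 180 mm (its x) by 270 mm (its y) by 105 mm high, walls and floor 5 mm. Origin: centre of its underside, z up. Its white lid is hinged along its +x rim (the side away from the robot).
- lid (a joint): angle of the crate's lid, rad: 0 = fully shut (level), about 1.8 = open, standing just past upright above the crate's +x rim. Stiff hinge: the lid stays where it is left; about 3 N at its free edge moves it. Shut, it rests on the crate's rim, so everything in the crate must lie below the rim.
- lid_hinge (a point): point on the hinge line, middle of the lid's width, on the lid's lower face, 106 mm above the table; its axes are the lid's (equal to the crate's when shut); the lid extends along its -x, its upper (outer) face is 6 mm along +z. The lid opens by turning about +y.
- lid_edge (a point): middle of the lid's free edge, on its upper (outer) face, 180 mm from the hinge line; moves with the lid. The lid is a flat white plate 184 mm from hinge to free edge, 272 mm wide, 6 mm thick, with a 60 mm wide red tab standing 17 mm past the middle of the free edge.
- rack: fixed green draining rack, 268 mm wide (y). Origin: on the table below the middle of its ledge, z up. The frame stands on the ledge (50 mm high) leaning 35 degrees to the rack's -x (roughly world +y) on two bars at y = +-55 mm, 54 mm tall. Above, a 22 mm square rail along y at x = +6 mm, 248 to 270 mm high, on posts at y = +-125 mm: it blocks a gripper coming straight down.
- frame: plated plate with a white panel, 130 mm wide (its y), 84 mm tall (its z), 8 mm thick (its x), 0.18 kg. Origin: middle of its lower edge; z points up along its face to the top edge, along the 35 degree lean. To be pinched across its 8 mm thickness at the middle of the top edge, with the gripper tilted along its lean; between the rack's two bars both faces are free.
- handle: plated D-shaped pull handle standing on its two feet, 140 mm long (its x), 46 mm tall. Grip bar 14 mm wide (y) and 12 mm high, its centre line 40 mm above the origin; feet are 34 mm discs at x = +-56 mm. Origin: on the table below its middle. 0.2 kg.
- bracket: brass angle bracket: upright plate 100 mm long (its x), 62 mm tall, 6 mm thick (y), and a base plate 100 by 50 mm, 6 mm thick, that lies flat from y = +3 to +53 mm. Origin: on the table below the middle of the upright plate. 0.22 kg.
- bottle: bystander: blue bottle, 60 mm across, 170 mm high; origin at its base centre.
- tape: bystander: amber roll of tape lying flat, 100 mm across, 45 mm high; origin at its base centre.
- mug: bystander: white mug, 80 mm across, 90 mm high; origin at its base centre.
Things that resemble listed ones, but are neither listed nor needed, are in the scene too. Of the things that look like the handle, take the one that is farthest to the robot's right at the start.

How it is judged:
On the way, in this order (a step that is already met when the one before it is completed fails the run):
1. all three fittings are inside the crate, with the lid still open (more than 1 rad) (x of frame in the frame of crate between -0.09 and 0.09 m and y of frame in the frame of crate between -0.135 and 0.135 m and z of frame in the frame of crate between 0 and 0.1 m and x of handle in the frame of crate between -0.09 and 0.09 m and y of handle in the frame of crate between -0.135 and 0.135 m and z of handle in the frame of crate between 0 and 0.1 m and x of bracket in the frame of crate between -0.09 and 0.09 m and y of bracket in the frame of crate between -0.135 and 0.135 m and z of bracket in the frame of crate between 0 and 0.1 m and value of joint lid above 1 rad), for 0.2 s.
2. the lid is pressed fully shut with the gripper (within 0.04 rad, more than 3 N) (value of joint lid below 0.04 rad and contact force between the fingers and lid above 3 N), for 0.2 s.
At the end, for the whole second after the job is handed in: The frame, the handle and the bracket all lie at rest (under 0.02 m/s) inside the crate, their origins within its 180 x 270 mm outline and less than 100 mm above its underside, and the lid is shut to within 0.04 rad (x of frame in the frame of crate between -0.09 and 0.09 m and y of frame in the frame of crate between -0.135 and 0.135 m and z of frame in the frame of crate between 0 and 0.1 m and x of handle in the frame of crate between -0.09 and 0.09 m and y of handle in the frame of crate between -0.135 and 0.135 m and z of handle in the frame of crate between 0 and 0.1 m and x of bracket in the frame of crate between -0.09 and 0.09 m and y of bracket in the frame of crate between -0.135 and 0.135 m and z of bracket in the frame of crate between 0 and 0.1 m and value of joint lid below 0.04 rad and linear speed of each of frame, handle, bracket below 0.02 m/s); the robot touches nothing.
It fails at once if the bottle, the tape roll or the mug is moved more than 30 mm or tipped (distance of any of bottle, tape, mug from where it was at the start of the episode above 0.03 m or angle between any of bottle, tape, mug's own z axis and vertical above 0.5 rad).
It fails at once if a fitting is dropped into the crate (falls inside it faster than 1.1 m/s) ((x of frame in the frame of crate between -0.09 and 0.09 m and y of frame in the frame of crate between -0.135 and 0.135 m and z of frame in the frame of crate between 0 and 0.1 m and linear speed of frame above 1.1 m/s) or (x of handle in the frame of crate between -0.09 and 0.09 m and y of handle in the frame of crate between -0.135 and 0.135 m and z of handle in the frame of crate between 0 and 0.1 m and linear speed of handle above 1.1 m/s) or (x of bracket in the frame of crate between -0.09 and 0.09 m and y of bracket in the frame of crate between -0.135 and 0.135 m and z of bracket in the frame of crate between 0 and 0.1 m and linear speed of bracket above 1.1 m/s)).
It fails at once if the lid is slammed (closes faster than 3.5 rad/s) (velocity of joint lid below -3.5 rad/s).
It also fails if it takes over 72 s, if anything falls off the work surface, if the arm or the gripper's body presses on something with over 40 N, if the wrist force passes 120 N, or if a joint passes its speed limit or range.

## Working session

There is one attempt and no reset: what is moved stays moved. The work goes in short steps, Python scripts to look and compute and a tool call to move; the robot and the scene stay as the last step left them, time stands still between calls to the robot, and variables do not carry over. Pictures are saved under pics/ and viewed, at most 11 in all, crops included, and the job is handed in when it is done.

Besides the shell and the picture viewer there is one more tool, called after ">>>" by a JSON object that holds its "op" and its "data". arm_command: Moves the arm, as the interface text tells. Its arguments: {"type":"object","properties":{"grip":{"type":"array"},"xyz":{"type":"array"},"delta_rot":{"type":"array"},"grip_force":{"type":"number"}},"required":["grip","xyz","delta_rot"]}

```bash
mkdir -p pics; ls; python3 - <<'E'
from plant import ctrl, imaging
import cv2
for n in ("scene","top"):
    cv2.imwrite(f"pics/{n}0.png",imaging.snapshot(n)); c=imaging.calibration(n); print(n,c)
print(ctrl.observe())
E
```

```text
pics
scene {'K': array([[422.07010843,   0.        , 322.64111892],
       [  0.        , 422.07010843, 194.56136065],
       [  0.        ,   0.        ,   1.        ]]), 'R': array([[ 0.57023065,  0.82144484,  0.00808528],
       [ 0.68440836, -0.46961318, -0.55771736],
       [-0.4543371 ,  0.32356117, -0.82999155]]), 't': array([-0.33076416, -0.31192565,  1.41034872])}
top {'K': array([[493.56365823,   0.        , 313.20180885],
       [  0.        , 493.56365823, 196.29166714],
       [  0.        ,   0.        ,   1.        ]]), 'R': array([[-0.01675561, -0.99960483, -0.02257083],
       [-0.99195949,  0.01945111, -0.12505208],
       [ 0.12544169,  0.02029403, -0.99189341]]), 't': array([0.03019693, 0.54881638, 1.19072971])}
{'time': 0.1, 'qpos': array([-1.33967140e+00,  9.17721539e-02,  1.23174359e+00,  2.05610153e-05,
        1.81986100e+00, -5.67304133e-02]), 'joint_velocities': array([ 4.95511793e-04,  6.35849740e-04, -3.77186846e-03,  1.01175623e-03,
        8.06597744e-04,  8.40628454e-05]), 'tau': array([ 3.71127753e-03, -4.47857451e+01, -4.07570636e+01,  7.02096568e-02,
        2.85073469e-02, -1.03950224e-04]), 'position': array([ 0.17026052, -0.57504114,  0.22163918]), 'eef_rot': array([-3.13981257e+00, -1.21060987e-04,  2.87860287e-01]), 'contact_force': array([ 0.55880603, -0.49887731, -0.61638797]), 'ft_torque': array([ 0.00190974, -0.04160298, -0.03771334]), 'finger_force': 0.0, 'gripper_width': 0.0878107293489314}
```

View pics/scene0.png

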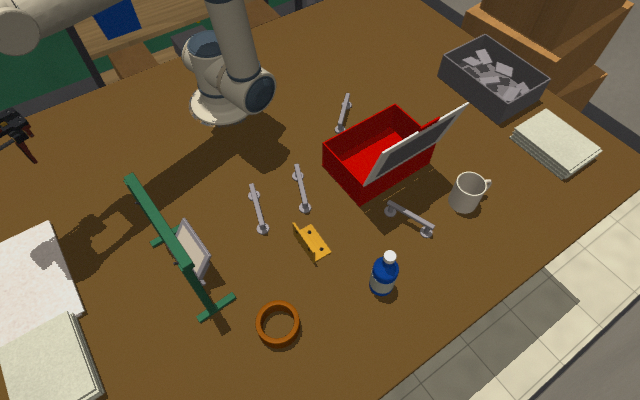

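View pics/top0.png

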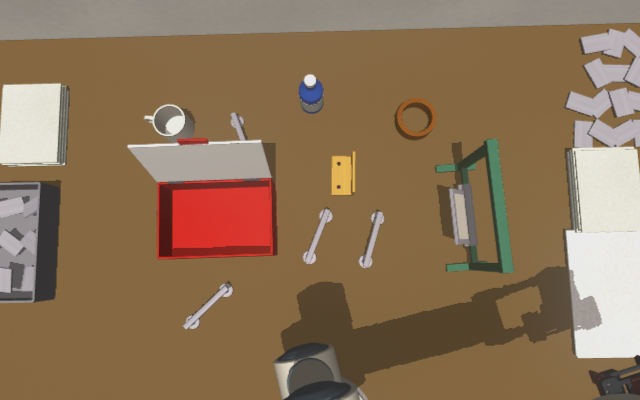

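Handle-like things in the top view are at (240,130), (208,306), (318,236) and (372,240). World -y (robot's right) is image-right, so (372,240) is the one. I'll confirm it in an enlarged crop that also covers the bracket and rack.

```bash
python3 - <<'E'
import cv2
im=cv2.imread("pics/top0.png")
c=im[130:280,290:520]; c=cv2.resize(c,None,fx=3.4,fy=3.4,interpolation=cv2.INTER_CUBIC); cv2.imwrite("pics/c1.png",c)
im=cv2.imread("pics/scene0.png")
a=cv2.resize(im[165:325,115:340],None,fx=3.5,fy=3.5,interpolation=cv2.INTER_CUBIC)
cv2.imwrite("pics/c2.png",a)
E
```

```text
(no output)
```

View pics/c1.png

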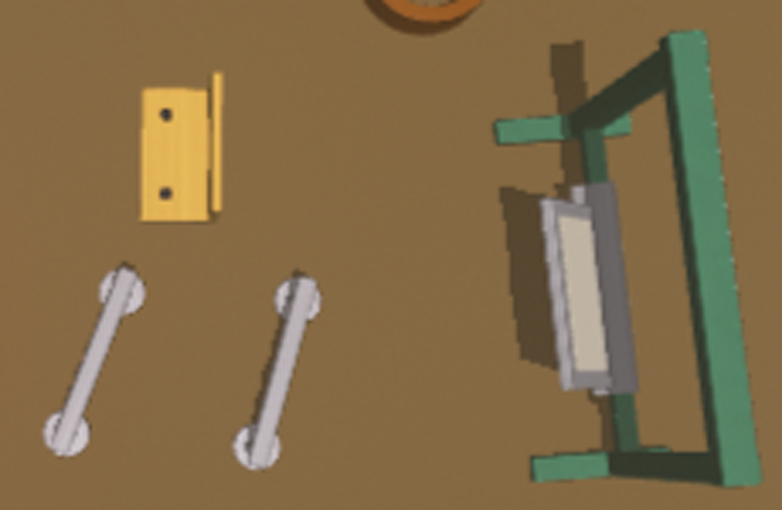

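View pics/c2.png

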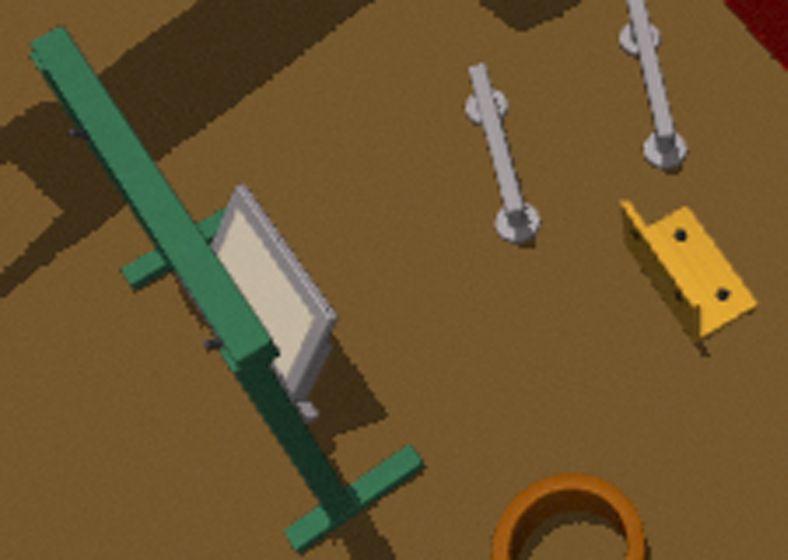

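```bash
cat > h.py <<'E'
import numpy as np, cv2
from plant import ctrl, imaging
from scipy.spatial.transform import Rotation as Ro
def crop(u,v,x0,y0,s): return ((u+.5)/s-.5+x0,(v+.5)/s-.5+y0)
def bp(cam,px,z):
    c=imaging.calibration(cam); K,R,t=c["K"],c["R"],c["t"]
    d=R.T@np.linalg.solve(K,[px[0],px[1],1]); C=-R.T@t
    return C+d*(z-C[2])/d[2]
def proj(cam,X):
    c=imaging.calibration(cam); p=(c["R"]@np.atleast_2d(X).T).T+c["t"]; p=p@c["K"].T; return p[:,:2]/p[:,2:]
def pose():
    s=ctrl.observe(); return s["position"],Ro.from_euler("xyz",s["eef_rot"])
def down(yaw): return Ro.from_euler("xyz",[np.pi,0,yaw])
def plan(wps,start=None):
    """wps: list of (xyz, Rotation); prints calls of at most 0.1 m per axis."""
    p,R=start or pose()
    for P,Q in wps:
        P=np.array(P,float)
        for i in range(20):
            d=R.inv().apply(P-p); w=(R.inv()*Q).as_rotvec()
            n=max(np.abs(d).max()/.1,np.degrees(np.linalg.norm(w))/42.9,np.linalg.norm(d)/.25)
            if n<.004: break
            k=int(np.ceil(n-1e-6)); d/=k; w/=k
            a=np.round(d/.1,3); b=np.round(w/2,3)
            a=np.clip(a,-1,1)
            rows=int(max(np.ceil(np.linalg.norm(d)/.05-1e-6),np.ceil(np.degrees(np.linalg.norm(w))/8.59)))
            p=p+R.apply(a*.1); R=R*Ro.from_rotvec(b*2)
            print(rows,a.tolist(),b.tolist(),"->",p.round(3))
            if k==1: break
        print("-- wp")
E
python3 - <<'E'
from h import *
T=lambda u,v:crop(u,v,290,130,3.4)
S=lambda u,v:crop(u,v,115,165,3.5)
def seg(n,a,b,z,cam="top",f=T):
    A,B=bp(cam,f(*a),z),bp(cam,f(*b),z); d=A-B
    print(n,cam,A.round(3)[:2],B.round(3)[:2],"mid",((A+B)/2).round(4)[:2],"len",np.linalg.norm(d).round(3),"yaw",np.arctan2(d[1],d[0]).round(3))
seg("feet",(298,299),(257,447),.004)
seg("bar",(303,280),(260,463),.046)
seg("feet",(486,105),(517,222),.004,"scene",S)
seg("brk up",(218,72),(217,212),.062)
seg("brk base L",(141,88),(141,221),.006); seg("base R",(208,90),(208,220),.006)
seg("rail L",(665,35),(722,486),.27);seg("rail R",(707,32),(760,483),.27)
seg("frame top L",(542,200),(567,388),.119)
seg("frame top",(240,187),(333,320),.119,"scene",S)
seg("ledge R",(612,183),(636,390),.05)
I=lambda u,v:(u,v)
seg("crate near",(274,257),(159,259),.105,"top",I)
seg("crate in far floor",(270,181),(162,183),.105,"top",I)
im=cv2.imread("pics/top0.png").astype(int)
m=((im[...,2]>90)&(im[...,1]<40)&(im[...,0]<40)).astype(np.uint8)
m[:, 320:]=0; m[:160]=0
h=cv2.convexHull(cv2.findNonZero(m)); print(cv2.approxPolyDP(h,3,True)[:,0].tolist())
E
```

```text
feet top [ 0.496 -0.14 ] [ 0.387 -0.106] mid [ 0.4416 -0.1233] len 0.114 yaw -0.301
bar top [ 0.506 -0.14 ] [ 0.376 -0.105] mid [ 0.4412 -0.1222] len 0.134 yaw -0.262
feet scene [ 0.387 -0.105] [ 0.496 -0.139] mid [ 0.4414 -0.122 ] len 0.113 yaw 2.837
brk up top [ 0.656 -0.082] [ 0.554 -0.078] mid [ 0.6053 -0.0799] len 0.102 yaw -0.034
brk base L top [ 0.657 -0.027] [ 0.556 -0.025] mid [ 0.6068 -0.0259] len 0.101 yaw -0.021
base R top [ 0.655 -0.077] [ 0.556 -0.075] mid [ 0.6054 -0.0761] len 0.099 yaw -0.026
rail L top [ 0.627 -0.333] [ 0.363 -0.35 ] mid [ 0.4949 -0.3416] len 0.265 yaw 0.062
rail R top [ 0.628 -0.358] [ 0.364 -0.372] mid [ 0.4962 -0.3648] len 0.265 yaw 0.051
frame top L top [ 0.551 -0.294] [ 0.424 -0.305] mid [ 0.4872 -0.2995] len 0.127 yaw 0.08
frame top scene [ 0.427 -0.305] [ 0.554 -0.297] mid [ 0.4904 -0.3007] len 0.128 yaw -3.082
ledge R top [ 0.571 -0.363] [ 0.423 -0.371] mid [ 0.4973 -0.367 ] len 0.148 yaw 0.058
crate near top [0.401 0.112] [0.401 0.379] mid [0.4009 0.2452] len 0.267 yaw -1.57
crate in far floor top [0.579 0.12 ] [0.579 0.376] mid [0.5789 0.2478] len 0.256 yaw -1.572
[[159, 184], [188, 184], [272, 227], [275, 253], [158, 257]]
```

```bash
cat >> h.py <<'E'
a=np.radians(35); YF=.06
h=np.array([-np.sin(YF),np.cos(YF),0]); zz=np.array([0,0,1.])
ez=h*np.sin(a)+zz*np.cos(a); n=-h*np.cos(a)+zz*np.sin(a)
RF=Ro.from_matrix(np.c_[np.cross(n,-ez),n,-ez]); TOP=np.array([.489,-.301,.119])
E
python3 - <<'E'
from h import *
p,R=pose()
plan([(p+[0,0,.13],R),(TOP+.25*ez,RF),(TOP+.08*ez,RF),(TOP-.027*ez,RF)])
E
```

```text
2 [0.0, -0.001, -0.65] [0.0, 0.0, 0.0] -> [ 0.17  -0.575  0.287]
2 [0.0, -0.001, -0.65] [0.0, 0.0, 0.0] -> [ 0.17  -0.575  0.352]
-- wp
3 [0.832, -0.624, 0.057] [-0.061, -0.007, 0.022] -> [ 0.232 -0.492  0.346]
3 [0.803, -0.661, -0.033] [-0.061, -0.007, 0.022] -> [ 0.294 -0.408  0.34 ]
3 [0.773, -0.686, -0.126] [-0.061, -0.007, 0.022] -> [ 0.356 -0.325  0.335]
3 [0.74, -0.699, -0.222] [-0.061, -0.007, 0.022] -> [ 0.418 -0.241  0.329]
3 [0.705, -0.697, -0.317] [-0.061, -0.007, 0.022] -> [ 0.48  -0.158  0.324]
-- wp
2 [0.0, -0.0, 0.85] [0.0, 0.0, 0.0] -> [ 0.483 -0.207  0.254]
2 [0.0, -0.0, 0.85] [0.0, 0.0, 0.0] -> [ 0.486 -0.255  0.185]
-- wp
2 [0.0, -0.0, 0.535] [0.0, 0.0, 0.0] -> [ 0.488 -0.286  0.141]
2 [0.0, -0.0, 0.535] [0.0, 0.0, 0.0] -> [ 0.49  -0.317  0.097]
-- wp
```

>>> {"op": "arm_command", "data": {"grip": [0.6,0.6], "xyz": [[0,0,-0.4],[0,0,-0.65]], "delta_rot": [[0,0,0],[0,0,0]], "grip_force": 25}}

```text
time: 0.3
position: [0.1702, -0.5749, 0.2881]
eef_rot: [-3.14, -0.0, 0.288]
contact_force: [-0.2, 0.1, 1.2]
gripper_width: 0.0753
finger_force: 0.0
```

>>> {"op": "arm_command", "data": {"grip": [0.6,0.6], "xyz": [[0,0,-0.4],[0,0,-0.65]], "delta_rot": [[0,0,0],[0,0,0]]}}

```text
time: 0.5
position: [0.1703, -0.5752, 0.3551]
eef_rot: [3.14, 0.0, 0.288]
contact_force: [-0.6, 0.3, 0.5]
gripper_width: 0.0597
finger_force: 0.0
```

>>> {"op": "arm_command", "data": {"grip": [0.6,0.6,0.6], "xyz": [[0.277,-0.208,0.019],[0.555,-0.416,0.038],[0.832,-0.624,0.057]], "delta_rot": [[-0.02,-0.002,0.007],[-0.04,-0.005,0.015],[-0.061,-0.007,0.022]]}}

```text
time: 0.8
position: [0.2329, -0.4914, 0.3461]
eef_rot: [3.019, 0.011, 0.242]
contact_force: [1.0, 0.2, 1.0]
gripper_width: 0.0524
finger_force: 0.0
```

>>> {"op": "arm_command", "data": {"grip": [0.6,0.6,0.6], "xyz": [[0.27,-0.22,-0.011],[0.54,-0.44,-0.022],[0.803,-0.661,-0.033]], "delta_rot": [[-0.02,-0.002,0.007],[-0.04,-0.005,0.015],[-0.061,-0.007,0.022]]}}

```text
time: 1.1
position: [0.2948, -0.4073, 0.3407]
eef_rot: [2.895, 0.017, 0.196]
contact_force: [0.7, 0.1, 0.3]
gripper_width: 0.0529
finger_force: 0.0
```

>>> {"op": "arm_command", "data": {"grip": [0.6,0.6,0.6], "xyz": [[0.26,-0.23,-0.042],[0.52,-0.46,-0.084],[0.773,-0.686,-0.126]], "delta_rot": [[-0.02,-0.002,0.007],[-0.04,-0.005,0.015],[-0.061,-0.007,0.022]]}}

```text
time: 1.4
position: [0.3568, -0.3239, 0.3352]
eef_rot: [2.772, 0.017, 0.15]
contact_force: [0.0, 0.4, 0.1]
gripper_width: 0.0525
finger_force: 0.0
```

>>> {"op": "arm_command", "data": {"grip": [0.6,0.6,0.6], "xyz": [[0.247,-0.233,-0.074],[0.494,-0.466,-0.148],[0.74,-0.699,-0.222]], "delta_rot": [[-0.02,-0.002,0.007],[-0.04,-0.005,0.015],[-0.061,-0.007,0.022]]}}

```text
time: 1.7
position: [0.419, -0.2403, 0.3297]
eef_rot: [2.649, 0.011, 0.105]
contact_force: [1.2, -0.6, -0.1]
gripper_width: 0.0527
finger_force: 0.0
```

>>> {"op": "arm_command", "data": {"grip": [0.6,0.6,0.6,0.6], "xyz": [[0.235,-0.233,-0.105],[0.47,-0.466,-0.211],[0.705,-0.697,-0.317],[0.705,-0.697,-0.317]], "delta_rot": [[-0.02,-0.002,0.007],[-0.04,-0.005,0.015],[-0.061,-0.007,0.022],[-0.061,-0.007,0.022]]}}

```text
time: 2.1
position: [0.4824, -0.1544, 0.3209]
eef_rot: [2.53, 0.005, 0.067]
contact_force: [-0.7, -0.3, 0.3]
gripper_width: 0.0528
finger_force: 0.0
```

```bash
python3 - <<'E'
from h import *
plan([(TOP+.08*ez,RF),(TOP-.027*ez,RF)])
E
```

```text
2 [-0.011, 0.021, 0.848] [0.0, 0.0, 0.002] -> [ 0.484 -0.205  0.253]
2 [-0.01, 0.02, 0.848] [0.001, 0.0, 0.002] -> [ 0.486 -0.255  0.184]
-- wp
2 [0.0, 0.001, 0.535] [-0.0, 0.0, 0.0] -> [ 0.488 -0.286  0.141]
2 [0.001, 0.0, 0.535] [-0.0, 0.0, 0.0] -> [ 0.49  -0.316  0.097]
-- wp
```

>>> {"op": "arm_command", "data": {"grip": [0.6,0.6], "xyz": [[0,0.01,0.424],[-0.01,0.02,0.85]], "delta_rot": [[0,0,0.001],[0,0,0.002]]}}

```text
time: 2.3
position: [0.4833, -0.2088, 0.2558]
eef_rot: [2.529, -0.004, 0.06]
contact_force: [0.9, 0.0, 0.4]
gripper_width: 0.0529
finger_force: 0.0
```

>>> {"op": "arm_command", "data": {"grip": [0.6,0.6,0.6], "xyz": [[0,0.01,0.3],[0,0.015,0.6],[-0.01,0.02,0.85]], "delta_rot": [[0,0,0.001],[0,0,0.002],[0,0,0.002]]}}

```text
time: 2.6
position: [0.4835, -0.2606, 0.1856]
eef_rot: [2.53, -0.003, 0.053]
contact_force: [-0.3, -0.6, 0.2]
gripper_width: 0.0526
finger_force: 0.0
```

```bash
python3 - <<'E'
from h import *
p,R=pose(); im=imaging.snapshot("wrist"); cv2.imwrite("pics/w1.png",im)
print(p,R.as_euler("xyz")); print(proj("wrist",np.array([TOP,TOP+[.065,.004,0],TOP-[.065,.004,0]])), proj("wrist",p))
E
```

```text
[ 0.48348585 -0.26061626  0.18557716] [ 2.52971628 -0.00273964  0.05275361]
[[320.038149   204.42277062]
 [319.24105136 119.18273006]
 [320.72572168 277.95042943]] [[327.35267137 250.46183493]]
```

View pics/w1.png

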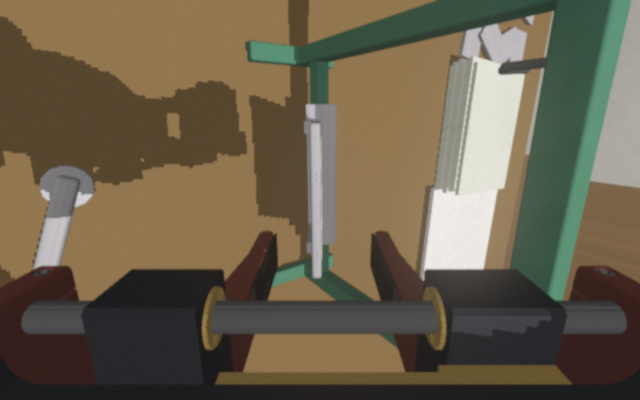

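The wrist view shows the frame's top edge between the open fingers, from (315,122) to (318,277), about 3 px from the prediction. I'll go in and grip.

```bash
sed -i 's/-.301,.119/-.298,.119/' h.py; python3 - <<'E'
from h import *
plan([(TOP-.027*ez,RF)])
E
```

```text
2 [0.054, -0.059, 0.994] [-0.0, 0.003, -0.003] -> [ 0.49  -0.313  0.097]
-- wp
```

>>> {"op": "arm_command", "data": {"grip": [0.6,0.6,0.6,0.6], "xyz": [[0.05,-0.06,0.3],[0.054,-0.06,0.6],[0.054,-0.06,0.85],[0.054,-0.06,0.99]], "delta_rot": [[0,0.003,-0.003],[0,0.003,-0.003],[0,0.003,-0.003],[0,0.003,-0.003]]}}

```text
time: 3.05
position: [0.4919, -0.3116, 0.1013]
eef_rot: [2.53, -0.003, 0.061]
contact_force: [0.9, -0.1, 0.2]
gripper_width: 0.0526
finger_force: 0.0
```

>>> {"op": "arm_command", "data": {"grip": [0.3,0,0,0,0], "xyz": [[0,0,0],[0,0,0],[0,0,0],[0,0,0],[0,0,0]], "delta_rot": [[0,0,0],[0,0,0],[0,0,0],[0,0,0],[0,0,0]]}}

```text
time: 3.55
position: [0.4936, -0.3106, 0.104]
eef_rot: [2.528, -0.007, 0.063]
contact_force: [0.8, -0.1, -0.0]
gripper_width: 0.0162
finger_force: 0.0
```

>>> {"op": "arm_command", "data": {"grip": [0,0,0,0], "xyz": [[0,0,-0.1],[0,0,-0.2],[0,0,-0.3],[0,0,-0.3]], "delta_rot": [[0,0,0],[0,0,0],[0,0,0],[0,0,0]]}}

```text
time: 3.95
position: [0.4928, -0.2929, 0.1296]
eef_rot: [2.528, -0.008, 0.063]
contact_force: [-0.1, 0.9, -1.6]
gripper_width: 0.0076
finger_force: 25.0
```

```bash
cat >> h.py <<'E'
def tilt(deg,yaw=0):
    t=np.radians(deg); h=np.array([-np.sin(yaw),np.cos(yaw),0]); e=h*np.sin(t)+zz*np.cos(t); m=-h*np.cos(t)+zz*np.sin(t)
    return Ro.from_matrix(np.c_[np.cross(m,-e),m,-e])
E
python3 - <<'E'
from h import *
p,R=pose()
plan([(p+.15*ez,R),([.482,.355,.27],tilt(8))])
E
```

```text
2 [0.007, 0.002, -0.75] [0.0, 0.0, 0.0] -> [ 0.49  -0.25   0.191]
2 [0.006, 0.002, -0.75] [0.0, 0.0, 0.0] -> [ 0.488 -0.207  0.252]
-- wp
3 [0.06, -0.898, -0.675] [0.047, -0.003, 0.006] -> [ 0.486 -0.095  0.256]
3 [0.045, -0.958, -0.587] [0.047, -0.003, 0.006] -> [0.485 0.018 0.259]
2 [0.023, -0.757, -0.371] [0.036, -0.002, 0.004] -> [0.484 0.102 0.262]
2 [0.015, -0.782, -0.316] [0.036, -0.003, 0.004] -> [0.484 0.186 0.265]
2 [0.007, -0.803, -0.259] [0.035, -0.002, 0.004] -> [0.483 0.271 0.267]
2 [0.001, -0.818, -0.203] [0.036, -0.003, 0.004] -> [0.482 0.355 0.27 ]
-- wp
```

>>> {"op": "arm_command", "data": {"grip": [0,0,0], "xyz": [[0,0,-0.25],[0,0,-0.5],[0,0,-0.75]], "delta_rot": [[0,0,0],[0,0,0],[0,0,0]]}}

```text
time: 4.25
position: [0.4885, -0.25, 0.1892]
eef_rot: [2.529, -0.005, 0.062]
contact_force: [0.2, -0.5, -1.7]
gripper_width: 0.0077
finger_force: 25.0
```

>>> {"op": "arm_command", "data": {"grip": [0,0,0], "xyz": [[0,0,-0.25],[0,0,-0.5],[0,0,-0.75]], "delta_rot": [[0,0,0],[0,0,0],[0,0,0]]}}

```text
time: 4.55
position: [0.4856, -0.2068, 0.2508]
eef_rot: [2.529, -0.005, 0.062]
contact_force: [0.4, 0.1, -1.8]
gripper_width: 0.0075
finger_force: 25.0
```

>>> {"op": "arm_command", "data": {"grip": [0,0,0,0], "xyz": [[0.015,-0.22,-0.17],[0.03,-0.45,-0.34],[0.045,-0.68,-0.51],[0.06,-0.9,-0.675]], "delta_rot": [[0.012,0,0],[0.024,-0.001,0.003],[0.036,-0.002,0.005],[0.047,-0.003,0.006]]}}

```text
time: 4.95
position: [0.4847, -0.0937, 0.2537]
eef_rot: [2.624, -0.007, 0.049]
contact_force: [0.5, 0.0, -1.5]
gripper_width: 0.0075
finger_force: 25.0
```

>>> {"op": "arm_command", "data": {"grip": [0,0,0,0], "xyz": [[0.011,-0.24,-0.147],[0.022,-0.48,-0.294],[0.033,-0.72,-0.44],[0.045,-0.958,-0.587]], "delta_rot": [[0.012,0,0],[0.024,-0.001,0.003],[0.036,-0.002,0.005],[0.047,-0.003,0.006]]}}

```text
time: 5.35
position: [0.4837, 0.0186, 0.2573]
eef_rot: [2.718, -0.007, 0.036]
contact_force: [0.7, 0.2, -2.0]
gripper_width: 0.0078
finger_force: 25.0
```

```bash
python3 - <<'E'
from h import *
s=ctrl.observe(); print(s["position"],s["gripper_width"],s["finger_force"],s["contact_force"])
p,R=pose(); e=-R.as_matrix()[:,2]
a=imaging.snapshot("scene"); q=proj("scene",p)[0]; print(q, proj("scene",p+.02*e-.084*e))
q=q.astype(int); c=a[max(0,q[1]-70):q[1]+90,max(0,q[0]-110):q[0]+110]
cv2.imwrite("pics/s2.png",cv2.resize(c,None,fx=3.4,fy=3.4,interpolation=cv2.INTER_CUBIC)); print(max(0,q[1]-70),max(0,q[0]-110))
E
```

```text
[0.48368172 0.01862792 0.25725162] 0.007806675015379942 24.99942898750305 [ 0.66966668  0.17853364 -1.96287547]
[306.51046155 137.41347362] [[298.343764   158.52096972]]
67 196
```

View pics/s2.png

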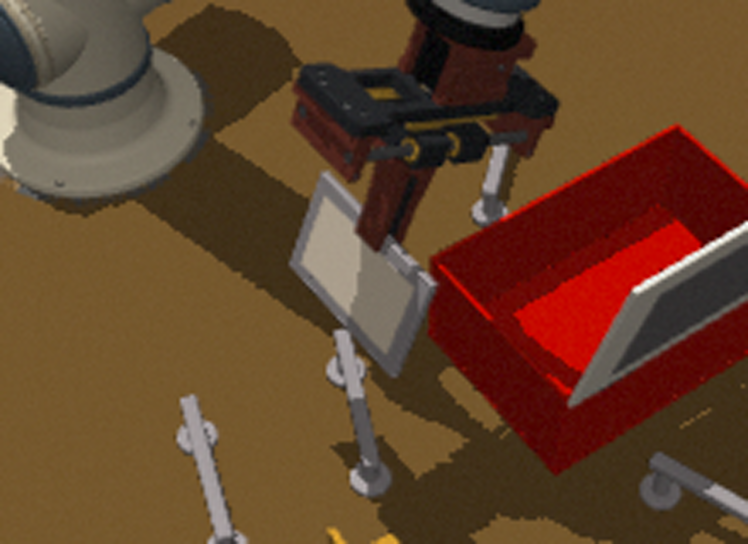

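The scene crop shows the frame held square at the middle of its top edge, with the fingertip near (375,245). The crate is clear on the right.

```bash
python3 - <<'E'
from h import *
plan([([.485,.355,.265],tilt(8)),([.485,.355,.085],tilt(8))])
E
```

```text
2 [0.035, -0.752, -0.357] [0.035, -0.002, 0.004] -> [0.484 0.105 0.259]
2 [0.027, -0.776, -0.304] [0.035, -0.002, 0.004] -> [0.484 0.188 0.261]
2 [0.02, -0.795, -0.249] [0.035, -0.002, 0.005] -> [0.485 0.272 0.263]
2 [0.012, -0.811, -0.193] [0.035, -0.003, 0.004] -> [0.485 0.355 0.265]
-- wp
2 [0.0, -0.126, 0.891] [0.0, 0.0, 0.0] -> [0.485 0.355 0.175]
2 [0.001, -0.125, 0.892] [0.0, 0.0, 0.0] -> [0.485 0.355 0.085]
-- wp
```

>>> {"op": "arm_command", "data": {"grip": [0,0,0], "xyz": [[0.012,-0.25,-0.12],[0.024,-0.5,-0.24],[0.035,-0.752,-0.357]], "delta_rot": [[0.012,0,0],[0.024,-0.001,0.002],[0.035,-0.002,0.004]]}}

```text
time: 5.7
position: [0.4843, 0.1017, 0.2588]
eef_rot: [2.788, -0.007, 0.026]
contact_force: [0.6, 0.1, -1.7]
gripper_width: 0.0079
finger_force: 25.0
```

>>> {"op": "arm_command", "data": {"grip": [0,0,0], "xyz": [[0.01,-0.26,-0.1],[0.02,-0.52,-0.2],[0.027,-0.776,-0.304]], "delta_rot": [[0.012,0,0],[0.024,-0.001,0.002],[0.035,-0.002,0.004]]}}

```text
time: 6.0
position: [0.4848, 0.1851, 0.2603]
eef_rot: [2.858, -0.005, 0.018]
contact_force: [-0.3, 0.2, -1.4]
gripper_width: 0.0079
finger_force: 25.0
```

>>> {"op": "arm_command", "data": {"grip": [0,0,0], "xyz": [[0.007,-0.265,-0.083],[0.014,-0.53,-0.166],[0.02,-0.795,-0.249]], "delta_rot": [[0.012,0,0],[0.024,-0.001,0.002],[0.035,-0.002,0.005]]}}

```text
time: 6.3
position: [0.4854, 0.2684, 0.2619]
eef_rot: [2.928, -0.004, 0.007]
contact_force: [-0.4, -0.0, -1.9]
gripper_width: 0.0077
finger_force: 25.0
```

>>> {"op": "arm_command", "data": {"grip": [0,0,0,0], "xyz": [[0.004,-0.27,-0.064],[0.008,-0.54,-0.13],[0.012,-0.811,-0.193],[0.012,-0.811,-0.193]], "delta_rot": [[0.012,0,0],[0.024,-0.001,0.002],[0.035,-0.003,0.004],[0.035,-0.003,0.004]]}}

```text
time: 6.7
position: [0.4857, 0.3529, 0.2626]
eef_rot: [2.998, 0.002, 0.001]
contact_force: [-0.9, -0.8, -1.8]
gripper_width: 0.008
finger_force: 25.0
```

>>> {"op": "arm_command", "data": {"grip": [0,0,0,0], "xyz": [[0,-0.03,0.22],[0,-0.06,0.44],[0,-0.09,0.66],[0,-0.126,0.89]], "delta_rot": [[0,0,0],[0,0,0],[0,0,0],[0,0,0]]}}

```text
time: 7.1
position: [0.4861, 0.3495, 0.1729]
eef_rot: [2.996, -0.0, -0.002]
contact_force: [-0.6, -0.0, -1.3]
gripper_width: 0.0074
finger_force: 25.0
```

>>> {"op": "arm_command", "data": {"grip": [0,0,0,0,0], "xyz": [[0,-0.03,0.22],[0,-0.06,0.44],[0,-0.09,0.63],[0,-0.115,0.78],[0,-0.115,0.78]], "delta_rot": [[0,0,0],[0,0,0],[0,0,0],[0,0,0],[0,0,0]]}}

```text
time: 7.6
position: [0.4848, 0.3492, 0.0919]
eef_rot: [2.994, 0.004, -0.002]
contact_force: [0.1, 0.7, -3.2]
gripper_width: 0.0077
finger_force: 25.0
```

>>> {"op": "arm_command", "data": {"grip": [0,0,0], "xyz": [[0,0,0.04],[0,0,0.08],[0,0,0.08]], "delta_rot": [[0,0,0],[0,0,0],[0,0,0]]}}

```text
time: 7.9
position: [0.486, 0.3494, 0.0874]
eef_rot: [2.998, 0.0, -0.002]
contact_force: [1.0, 1.0, -1.9]
gripper_width: 0.0078
finger_force: 25.0
```

>>> {"op": "arm_command", "data": {"grip": [0,0,0], "xyz": [[0,0,0.03],[0,0,0.06],[0,0,0.06]], "delta_rot": [[0,0,0],[0,0,0],[0,0,0]]}}

```text
time: 8.2
position: [0.4856, 0.3484, 0.0806]
eef_rot: [2.997, 0.001, -0.002]
contact_force: [0.3, -0.1, -2.5]
gripper_width: 0.0083
finger_force: 25.0
```

>>> {"op": "arm_command", "data": {"grip": [0,0,0], "xyz": [[0,0,0.03],[0,0,0.05],[0,0,0.05]], "delta_rot": [[0,0,0],[0,0,0],[0,0,0]]}}

```text
time: 8.5
position: [0.4858, 0.3488, 0.0791]
eef_rot: [3.0, -0.001, -0.001]
contact_force: [-5.0, 0.1, 9.1]
gripper_width: 0.0077
finger_force: 25.0
```

>>> {"op": "arm_command", "data": {"grip": [0,0,0], "xyz": [[0,0,0.02],[0,0,0.04],[0,0,0.04]], "delta_rot": [[0,0,0],[0,0,0],[0,0,0]]}}

```text
time: 8.8
position: [0.4859, 0.3495, 0.0788]
eef_rot: [3.003, -0.003, -0.001]
contact_force: [-11.5, 1.7, 22.2]
gripper_width: 0.0077
finger_force: 25.1
```

>>> {"op": "arm_command", "data": {"grip": [0,0,0.18,0.18,0.18], "xyz": [[0,0,-0.06],[0,0,-0.06],[0,0,-0.06],[0,0,-0.06],[0,0,-0.06]], "delta_rot": [[0,0,0],[0,0,0],[0,0,0],[0,0,0],[0,0,0]]}}

```text
time: 9.3
position: [0.4857, 0.3478, 0.0773]
eef_rot: [2.997, 0.001, -0.002]
contact_force: [-0.3, 0.1, -0.9]
gripper_width: 0.0156
finger_force: 0.0
```

>>> {"op": "arm_command", "data": {"grip": [0.18,0.18,0.18,0.18,0.18], "xyz": [[0,0,-0.15],[0,0,-0.3],[0,0,-0.5],[0,0,-0.75],[0,0,-1]], "delta_rot": [[0,0,0],[0,0,0],[0,0,0],[0,0,0],[0,0,0]]}}

```text
time: 9.8
position: [0.486, 0.3629, 0.1798]
eef_rot: [2.998, -0.001, -0.002]
contact_force: [0.4, 0.9, -0.0]
gripper_width: 0.0158
finger_force: 0.0
```

```bash
python3 - <<'E'
from h import *
p,R=pose(); print(p)
H=np.array([.4415,-.1225,0]); d=down(-.285)
plan([([.485,.36,.22],down(0)),([.4415,-.1225,.2],d),([.4415,-.1225,.09],d),([.4415,-.1225,.03],d)])
E
```

```text
[0.48597316 0.36291606 0.17977674]
1 [-0.009, 0.086, -0.394] [0.072, -0.0, -0.001] -> [0.485 0.36  0.22 ]
-- wp
2 [-0.087, 0.965, 0.039] [-0.0, -0.0, 0.029] -> [0.476 0.264 0.216]
2 [-0.031, 0.969, 0.039] [-0.0, -0.0, 0.028] -> [0.468 0.167 0.212]
2 [0.023, 0.969, 0.039] [-0.0, -0.0, 0.029] -> [0.459 0.07  0.208]
2 [0.079, 0.965, 0.04] [-0.0, -0.0, 0.028] -> [ 0.45  -0.026  0.204]
2 [0.133, 0.96, 0.039] [-0.0, -0.0, 0.029] -> [ 0.442 -0.123  0.2  ]
-- wp
2 [-0.0, 0.0, 0.55] [-0.0, -0.0, -0.0] -> [ 0.442 -0.122  0.145]
2 [-0.001, 0.001, 0.55] [-0.0, -0.0, -0.0] -> [ 0.441 -0.122  0.09 ]
-- wp
2 [0.0, 0.001, 0.6] [-0.0, -0.0, -0.0] -> [ 0.441 -0.123  0.03 ]
-- wp
```

>>> {"op": "arm_command", "data": {"grip": [0.5,0.5], "xyz": [[-0.009,0.086,-0.394],[-0.009,0.086,-0.394]], "delta_rot": [[0.072,0,-0.001],[0.072,0,-0.001]]}}

```text
time: 10.0
position: [0.4873, 0.3596, 0.2272]
eef_rot: [-3.132, -0.011, -0.002]
contact_force: [-0.3, 0.1, 0.9]
gripper_width: 0.0284
finger_force: 0.0
```

>>> {"op": "arm_command", "data": {"grip": [0.5,0.5], "xyz": [[-0.044,0.482,0.02],[-0.087,0.965,0.039]], "delta_rot": [[0,0,0.014],[0,0,0.029]]}}

```text
time: 10.2
position: [0.4763, 0.2626, 0.215]
eef_rot: [3.142, -0.001, -0.057]
contact_force: [0.6, -1.4, 0.1]
gripper_width: 0.0426
finger_force: 0.0
```

>>> {"op": "arm_command", "data": {"grip": [0.5,0.5], "xyz": [[-0.015,0.485,0.02],[-0.031,0.969,0.039]], "delta_rot": [[0,0,0.014],[0,0,0.028]]}}

```text
time: 10.4
position: [0.4673, 0.165, 0.2112]
eef_rot: [3.141, -0.002, -0.114]
contact_force: [0.3, -1.1, -0.1]
gripper_width: 0.0439
finger_force: 0.0
```

>>> {"op": "arm_command", "data": {"grip": [0.5,0.5], "xyz": [[0.011,0.485,0.02],[0.023,0.969,0.039]], "delta_rot": [[0,0,0.014],[0,0,0.029]]}}

```text
time: 10.6
position: [0.4586, 0.0683, 0.2075]
eef_rot: [3.141, -0.002, -0.173]
contact_force: [0.2, 0.2, 0.2]
gripper_width: 0.0441
finger_force: 0.0
```

>>> {"op": "arm_command", "data": {"grip": [0.5,0.5], "xyz": [[0.04,0.483,0.02],[0.079,0.965,0.04]], "delta_rot": [[0,0,0.014],[0,0,0.028]]}}

```text
time: 10.8
position: [0.4498, -0.0282, 0.2037]
eef_rot: [3.141, -0.002, -0.229]
contact_force: [1.4, 0.7, 0.2]
gripper_width: 0.0437
finger_force: 0.0
```

>>> {"op": "arm_command", "data": {"grip": [0.5,0.5,0.5], "xyz": [[0.066,0.48,0.02],[0.133,0.96,0.039],[0.133,0.96,0.039]], "delta_rot": [[0,0,0.014],[0,0,0.029],[0,0,0.029]]}}

```text
time: 11.1
position: [0.4404, -0.1281, 0.1991]
eef_rot: [3.138, -0.001, -0.294]
contact_force: [0.3, 0.8, -1.2]
gripper_width: 0.0439
finger_force: 0.0
```

```bash
python3 - <<'E'
from h import *
p,R=pose(); im=imaging.snapshot("wrist"); 
d=np.array([np.cos(.285),-np.sin(.285),0])*.056; H=np.array([.4415,-.1225,.004])
print(proj("wrist",np.array([H+d,H-d])))
t=imaging.snapshot("top")[165:275,145:290]
t=cv2.resize(t,(400,304),interpolation=cv2.INTER_CUBIC)
o=np.zeros((400,800,3),np.uint8); o[:250,:400]=cv2.resize(im,(400,250)); o[:304,400:]=t
cv2.imwrite("pics/w2.png",o)
d=down(-.285); plan([([.4415,-.1225,.09],d),([.4415,-.1225,.03],d)])
E
```

```text
[[320.81435676 130.40847682]
 [321.59045647 224.72541314]]
2 [-0.002, -0.007, 0.546] [0.0, -0.0, -0.001] -> [ 0.441 -0.123  0.145]
2 [-0.001, -0.007, 0.546] [0.0, -0.0, -0.001] -> [ 0.442 -0.122  0.09 ]
-- wp
2 [-0.001, -0.0, 0.6] [0.0, -0.0, 0.0] -> [ 0.441 -0.123  0.03 ]
-- wp
```

View pics/w2.png

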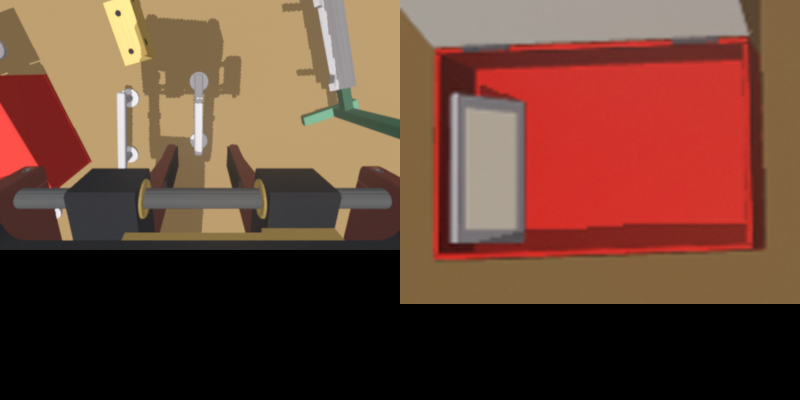

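Wrist view: the target handle's feet are at (199,81) and (198,141) in the half-size picture, as predicted. In the crate the frame leans against the +y wall, with its base at about 522 px and the rest of the floor free.

>>> {"op": "arm_command", "data": {"grip": [0.5,0.5,0.5], "xyz": [[-0.002,-0.007,0.35],[-0.003,-0.014,0.7],[-0.003,-0.014,1]], "delta_rot": [[0,0,0],[0,0,-0.002],[0,0,-0.002]]}}

```text
time: 11.5
position: [0.4419, -0.1197, 0.0974]
eef_rot: [3.141, -0.0, -0.279]
contact_force: [0.2, 0.1, -1.1]
gripper_width: 0.0441
finger_force: 0.0
```

>>> {"op": "arm_command", "data": {"grip": [0.5,0.5,0.5,0.5], "xyz": [[0,0,0.25],[0,0,0.5],[0,0,0.69],[0,0,0.69]], "delta_rot": [[0,0,0],[0,0,0],[0,0,0],[0,0,0]]}}

```text
time: 11.9
position: [0.4402, -0.1193, 0.0267]
eef_rot: [3.141, 0.005, -0.279]
contact_force: [0.3, 0.1, -0.5]
gripper_width: 0.0441
finger_force: 0.0
```

>>> {"op": "arm_command", "data": {"grip": [0,0,0,0,0], "xyz": [[0,0,0],[0,0,0],[0,0,0],[0,0,0],[0,0,0]], "delta_rot": [[0,0,0],[0,0,0],[0,0,0],[0,0,0],[0,0,0]], "grip_force": 35}}

```text
time: 12.4
position: [0.4419, -0.1217, 0.0299]
eef_rot: [3.141, -0.001, -0.282]
contact_force: [0.2, -0.1, 3.5]
gripper_width: 0.0137
finger_force: 35.0
```

>>> {"op": "arm_command", "data": {"grip": [0,0], "xyz": [[0,0,0],[0,0,0]], "delta_rot": [[0,0,0],[0,0,0]]}}

```text
time: 12.6
position: [0.4419, -0.1217, 0.0299]
eef_rot: [3.141, -0.001, -0.282]
contact_force: [-0.4, -1.0, 6.2]
gripper_width: 0.0137
finger_force: 35.0
```

```bash
python3 - <<'E'
from h import *
s=ctrl.observe(); p,R=pose(); print(p,s["gripper_width"],s["finger_force"],s["contact_force"])
plan([(p+[0,0,.17],R),([.485,.150,p[2]+.17],down(0)),([.485,.150,p[2]+.02],down(0))])
E
```

```text
[ 0.44194715 -0.12174921  0.0298739 ] 0.013667213044751639 34.97278332710266 [-0.41908887 -1.00482509  6.18148908]
2 [0.001, 0.001, -0.85] [0.0, 0.0, 0.0] -> [ 0.442 -0.122  0.115]
2 [0.001, 0.0, -0.85] [0.0, 0.0, 0.0] -> [ 0.442 -0.122  0.2  ]
-- wp
2 [-0.114, -0.91, -0.001] [0.0, -0.0, -0.047] -> [ 0.456 -0.031  0.2  ]
2 [-0.028, -0.917, -0.0] [0.0, -0.0, -0.047] -> [0.471 0.059 0.2  ]
2 [0.057, -0.915, -0.001] [0.0, -0.0, -0.047] -> [0.485 0.15  0.2  ]
-- wp
2 [-0.0, -0.001, 0.75] [0.0, -0.0, 0.0] -> [0.485 0.15  0.125]
2 [-0.001, -0.0, 0.75] [0.0, -0.0, 0.0] -> [0.485 0.15  0.05 ]
-- wp
```

>>> {"op": "arm_command", "data": {"grip": [0,0,0], "xyz": [[0,0,-0.2],[0,0,-0.5],[0,0,-0.85]], "delta_rot": [[0,0,0],[0,0,0],[0,0,0]]}}

```text
time: 12.9
position: [0.4401, -0.1211, 0.1126]
eef_rot: [3.141, 0.005, -0.282]
contact_force: [0.1, 0.5, -2.1]
gripper_width: 0.014
finger_force: 34.9
```

>>> {"op": "arm_command", "data": {"grip": [0,0,0], "xyz": [[0,0,-0.3],[0,0,-0.6],[0,0,-0.85]], "delta_rot": [[0,0,0],[0,0,0],[0,0,0]]}}

```text
time: 13.2
position: [0.4413, -0.1215, 0.1998]
eef_rot: [3.141, 0.001, -0.282]
contact_force: [0.3, -0.3, -1.9]
gripper_width: 0.0136
finger_force: 34.9
```

>>> {"op": "arm_command", "data": {"grip": [0,0,0], "xyz": [[-0.038,-0.3,0],[-0.076,-0.6,0],[-0.114,-0.91,0]], "delta_rot": [[0,0,-0.015],[0,0,-0.03],[0,0,-0.047]]}}

```text
time: 13.5
position: [0.4556, -0.0302, 0.1981]
eef_rot: [3.141, 0.002, -0.188]
contact_force: [0.2, -0.2, -2.9]
gripper_width: 0.0134
finger_force: 34.9
```

>>> {"op": "arm_command", "data": {"grip": [0,0,0], "xyz": [[-0.009,-0.3,0],[-0.018,-0.6,0],[-0.028,-0.917,0]], "delta_rot": [[0,0,-0.015],[0,0,-0.03],[0,0,-0.047]]}}

```text
time: 13.8
position: [0.4699, 0.0607, 0.1978]
eef_rot: [3.141, 0.002, -0.093]
contact_force: [0.8, 0.3, -2.0]
gripper_width: 0.014
finger_force: 34.9
```

>>> {"op": "arm_command", "data": {"grip": [0,0,0,0], "xyz": [[0.019,-0.3,0],[0.038,-0.6,0],[0.057,-0.915,0],[0.057,-0.915,0]], "delta_rot": [[0,0,-0.015],[0,0,-0.03],[0,0,-0.047],[0,0,-0.047]]}}

```text
time: 14.2
position: [0.484, 0.1531, 0.1972]
eef_rot: [-3.141, 0.003, 0.005]
contact_force: [0.9, -1.0, -1.6]
gripper_width: 0.0144
finger_force: 34.9
```

>>> {"op": "arm_command", "data": {"grip": [0,0,0,0], "xyz": [[0,0,0.25],[0,0,0.5],[0,0,0.75],[0,0,0.75]], "delta_rot": [[0,0,0],[0,0,0],[0,0,0],[0,0,0]]}}

```text
time: 14.6
position: [0.4838, 0.1491, 0.1196]
eef_rot: [3.14, 0.004, -0.001]
contact_force: [3.3, -0.2, -3.7]
gripper_width: 0.0137
finger_force: 35.0
```

>>> {"op": "arm_command", "data": {"grip": [0,0,0,0,0], "xyz": [[0,0,0.2],[0,0,0.4],[0,0,0.6],[0,0,0.74],[0,0,0.74]], "delta_rot": [[0,0,0],[0,0,0],[0,0,0],[0,0,0],[0,0,0]]}}

```text
time: 15.1
position: [0.484, 0.1494, 0.0478]
eef_rot: [3.14, 0.002, -0.001]
contact_force: [2.7, -0.3, -3.5]
gripper_width: 0.0136
finger_force: 35.0
```

>>> {"op": "arm_command", "data": {"grip": [0,0,0], "xyz": [[0,0,0.03],[0,0,0.06],[0,0,0.06]], "delta_rot": [[0,0,0],[0,0,0],[0,0,0]]}}

```text
time: 15.4
position: [0.4843, 0.1502, 0.0438]
eef_rot: [3.141, 0.001, 0.0]
contact_force: [0.9, -0.2, -1.7]
gripper_width: 0.0137
finger_force: 35.0
```

>>> {"op": "arm_command", "data": {"grip": [0,0,0], "xyz": [[0,0,0.03],[0,0,0.05],[0,0,0.05]], "delta_rot": [[0,0,0],[0,0,0],[0,0,0]]}}

```text
time: 15.7
position: [0.4843, 0.1503, 0.0385]
eef_rot: [3.141, 0.001, 0.0]
contact_force: [-0.1, -0.2, -1.0]
gripper_width: 0.0138
finger_force: 35.0
```

>>> {"op": "arm_command", "data": {"grip": [0,0,0], "xyz": [[0,0,0.02],[0,0,0.03],[0,0,0.03]], "delta_rot": [[0,0,0],[0,0,0],[0,0,0]]}}

```text
time: 16.0
position: [0.4843, 0.1503, 0.0356]
eef_rot: [3.141, 0.001, 0.0]
contact_force: [-0.1, 0.4, -0.9]
gripper_width: 0.0136
finger_force: 35.0
```

>>> {"op": "arm_command", "data": {"grip": [0.35,0.35,0.35,0.35], "xyz": [[0,0,0],[0,0,0],[0,0,0],[0,0,0]], "delta_rot": [[0,0,0],[0,0,0],[0,0,0],[0,0,0]]}}

```text
time: 16.4
position: [0.4845, 0.1524, 0.0362]
eef_rot: [-3.138, 0.0, 0.001]
contact_force: [-0.1, 8.7, -0.7]
gripper_width: 0.0306
finger_force: 4.2
```

>>> {"op": "arm_command", "data": {"grip": [0.35,0.35,0.35,0.35], "xyz": [[0,0,-0.1],[0,0,-0.3],[0,0,-0.65],[0,0,-1]], "delta_rot": [[0,0,0],[0,0,0],[0,0,0],[0,0,0]]}}

```text
time: 16.8
position: [0.484, 0.1501, 0.1366]
eef_rot: [3.141, 0.002, 0.0]
contact_force: [0.7, -1.0, -0.3]
gripper_width: 0.0308
finger_force: 0.0
```

>>> {"op": "arm_command", "data": {"grip": [0.5,0.5,0.5], "xyz": [[0,0,-0.4],[0,0,-0.65],[0,0,-0.65]], "delta_rot": [[0,0,0],[0,0,0],[0,0,0]]}}

```text
time: 17.1
position: [0.4861, 0.1506, 0.2061]
eef_rot: [-3.14, -0.008, 0.0]
contact_force: [-0.4, 0.4, 0.3]
gripper_width: 0.0439
finger_force: 0.0
```

```bash
python3 - <<'E'
from h import *
p,R=pose(); print(p)
d=down(-.026)
plan([([.50,-.02,.2],d),([.6055,-.08,.15],d),([.6055,-.08,.029],d)])
E
```

```text
[0.48614689 0.15063549 0.20609866]
2 [0.069, 0.853, 0.03] [-0.0, -0.002, 0.007] -> [0.493 0.065 0.203]
2 [0.081, 0.852, 0.029] [-0.001, -0.002, 0.006] -> [ 0.5  -0.02  0.2 ]
-- wp
2 [0.535, 0.286, 0.25] [0.0, 0.0, 0.0] -> [ 0.553 -0.05   0.175]
2 [0.535, 0.287, 0.25] [0.0, 0.0, 0.0] -> [ 0.605 -0.08   0.15 ]
-- wp
2 [0.0, -0.0, 0.605] [0.0, 0.0, 0.0] -> [ 0.605 -0.08   0.089]
2 [0.001, -0.001, 0.605] [0.0, 0.0, 0.0] -> [ 0.606 -0.08   0.029]
-- wp
```

>>> {"op": "arm_command", "data": {"grip": [0.5,0.5], "xyz": [[0.035,0.426,0.015],[0.069,0.853,0.03]], "delta_rot": [[0,0,0.003],[0,-0.002,0.007]]}}

```text
time: 17.3
position: [0.491, 0.0648, 0.1968]
eef_rot: [3.141, 0.006, -0.011]
contact_force: [0.5, 0.2, -0.5]
gripper_width: 0.0439
finger_force: 0.0
```

>>> {"op": "arm_command", "data": {"grip": [0.5,0.5], "xyz": [[0.04,0.426,0.015],[0.081,0.852,0.029]], "delta_rot": [[0,0,0.003],[0,-0.002,0.006]]}}

```text
time: 17.5
position: [0.4977, -0.0218, 0.1935]
eef_rot: [3.141, 0.01, -0.026]
contact_force: [0.8, 0.2, -0.0]
gripper_width: 0.0439
finger_force: 0.0
```

>>> {"op": "arm_command", "data": {"grip": [0.5,0.5], "xyz": [[0.267,0.143,0.125],[0.535,0.286,0.25]], "delta_rot": [[0,0,0],[0,0,0]]}}

```text
time: 17.7
position: [0.5511, -0.0521, 0.1686]
eef_rot: [3.141, 0.008, -0.028]
contact_force: [-0.0, 0.5, 0.4]
gripper_width: 0.0436
finger_force: 0.0
```

>>> {"op": "arm_command", "data": {"grip": [0.5,0.5,0.5], "xyz": [[0.267,0.143,0.125],[0.535,0.286,0.25],[0.535,0.286,0.25]], "delta_rot": [[0,0,0],[0,0,0],[0,0,0]]}}

```text
time: 18.0
position: [0.6032, -0.0818, 0.138]
eef_rot: [-3.141, 0.017, -0.028]
contact_force: [-0.5, 0.3, -0.6]
gripper_width: 0.0443
finger_force: 0.0
```

```bash
python3 - <<'E'
from h import *
p,R=pose(); im=imaging.snapshot("wrist"); B=np.array([.6055,-.080,.062]); e=np.array([.05*np.cos(.026),-.05*np.sin(.026),0])
q=proj("wrist",np.array([B+e,B-e])); print(q*.625)
t=imaging.snapshot("top")[165:275,145:290]
o=np.zeros((304,800,3),np.uint8); o[:250,:400]=cv2.resize(im,(400,250)); o[:304,400:]=cv2.resize(t,(400,304),interpolation=cv2.INTER_CUBIC)
cv2.imwrite("pics/w3.png",o)
plan([([.6055,-.08,.029],down(-.026))])
E
```

```text
[[201.91826016  88.11824762]
 [201.99802034 162.88572882]]
2 [0.022, -0.001, 0.564] [-0.0, 0.003, -0.0] -> [ 0.604 -0.08   0.085]
2 [0.018, -0.002, 0.564] [-0.0, 0.003, -0.0] -> [ 0.605 -0.08   0.029]
-- wp
```

View pics/w3.png

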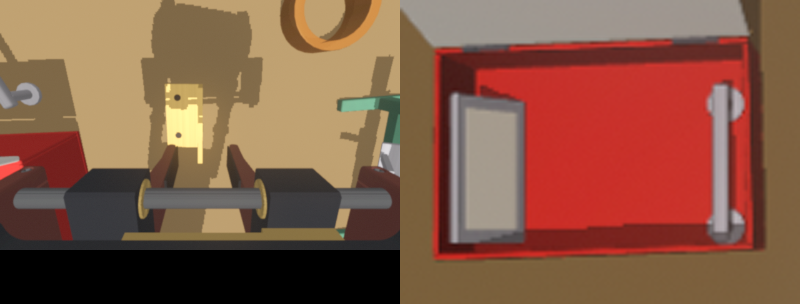

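Wrist view: the bracket's upright is at about (200,165), between the fingers and where predicted. The handle stands near the crate's -y wall.

>>> {"op": "arm_command", "data": {"grip": [0.5,0.5,0.5], "xyz": [[0.007,0,0.2],[0.014,0,0.4],[0.022,0,0.564]], "delta_rot": [[0,0.001,0],[0,0.003,0],[0,0.003,0]]}}

```text
time: 18.4
position: [0.6044, -0.0796, 0.0876]
eef_rot: [3.141, 0.002, -0.025]
contact_force: [0.6, 0.6, 0.7]
gripper_width: 0.0439
finger_force: 0.0
```

>>> {"op": "arm_command", "data": {"grip": [0.5,0.5,0.5,0.5], "xyz": [[0.007,0,0.2],[0.014,0,0.4],[0.018,0,0.564],[0.018,0,0.564]], "delta_rot": [[0,0.001,0],[0,0.003,0],[0,0.003,0],[0,0.003,0]]}}

```text
time: 18.8
position: [0.6048, -0.0798, 0.0284]
eef_rot: [-3.141, 0.001, -0.025]
contact_force: [0.5, 0.4, -0.1]
gripper_width: 0.0437
finger_force: 0.0
```

>>> {"op": "arm_command", "data": {"grip": [0,0,0,0,0], "xyz": [[0,0,0],[0,0,0],[0,0,0],[0,0,0],[0,0,0]], "delta_rot": [[0,0,0],[0,0,0],[0,0,0],[0,0,0],[0,0,0]]}}

```text
time: 19.3
position: [0.607, -0.0804, 0.0317]
eef_rot: [3.141, -0.004, -0.026]
contact_force: [-0.7, 1.5, 1.1]
gripper_width: 0.0074
finger_force: 0.7
```

>>> {"op": "arm_command", "data": {"grip": [0,0,0], "xyz": [[0,0,0],[0,0,0],[0,0,0]], "delta_rot": [[0,0,0],[0,0,0],[0,0,0]]}}

```text
time: 19.6
position: [0.607, -0.0803, 0.0316]
eef_rot: [3.141, -0.004, -0.026]
contact_force: [0.3, 0.9, 3.4]
gripper_width: 0.0059
finger_force: 35.0
```

```bash
python3 - <<'E'
from h import *
s=ctrl.observe(); p,R=pose(); print(p,s["gripper_width"],s["finger_force"],s["contact_force"])
q=down(0)
plan([(p+[0,0,.16],R),([.50,-.02,p[2]+.175],R),([.485,.225,p[2]+.175],q),([.485,.225,p[2]+.02],q)])
E
```

```text
[ 0.60697886 -0.08030342  0.03162853] 0.005858884633343561 35.00063180923462 [0.28092119 0.91836153 3.42414129]
2 [0.003, 0.0, -0.8] [0.0, 0.0, 0.0] -> [ 0.607 -0.08   0.112]
2 [0.003, 0.001, -0.8] [0.0, 0.0, 0.0] -> [ 0.607 -0.08   0.192]
-- wp
2 [-0.542, -0.288, -0.077] [0.0, 0.0, 0.0] -> [ 0.553 -0.05   0.199]
2 [-0.542, -0.288, -0.078] [0.0, 0.0, 0.0] -> [ 0.5   -0.02   0.207]
-- wp
2 [-0.071, -0.815, -0.0] [0.0, -0.001, -0.004] -> [0.495 0.062 0.207]
2 [-0.064, -0.816, -0.0] [0.0, -0.0, -0.004] -> [0.49  0.143 0.207]
2 [-0.058, -0.816, -0.001] [0.0, -0.001, -0.005] -> [0.485 0.225 0.207]
-- wp
2 [-0.0, -0.0, 0.775] [0.0, 0.0, 0.0] -> [0.485 0.225 0.129]
2 [-0.0, -0.0, 0.775] [0.0, 0.0, 0.0] -> [0.485 0.225 0.052]
-- wp
```

>>> {"op": "arm_command", "data": {"grip": [0,0,0], "xyz": [[0,0,-0.2],[0,0,-0.5],[0,0,-0.8]], "delta_rot": [[0,0,0],[0,0,0],[0,0,0]]}}

```text
time: 19.9
position: [0.6055, -0.0804, 0.1103]
eef_rot: [3.141, 0.0, -0.026]
contact_force: [0.6, 0.3, -1.8]
gripper_width: 0.0059
finger_force: 35.0
```

>>> {"op": "arm_command", "data": {"grip": [0,0,0], "xyz": [[0,0,-0.3],[0,0,-0.6],[0,0,-0.8]], "delta_rot": [[0,0,0],[0,0,0],[0,0,0]]}}

```text
time: 20.2
position: [0.6063, -0.0806, 0.1929]
eef_rot: [3.14, -0.004, -0.026]
contact_force: [-0.0, -1.4, -1.3]
gripper_width: 0.0053
finger_force: 35.0
```

>>> {"op": "arm_command", "data": {"grip": [0,0], "xyz": [[-0.27,-0.144,-0.04],[-0.542,-0.288,-0.077]], "delta_rot": [[0,0,0],[0,0,0]]}}

```text
time: 20.4
position: [0.5522, -0.0503, 0.198]
eef_rot: [3.141, -0.002, -0.027]
contact_force: [0.6, 0.0, -1.0]
gripper_width: 0.0056
finger_force: 35.0
```

>>> {"op": "arm_command", "data": {"grip": [0,0], "xyz": [[-0.27,-0.144,-0.04],[-0.542,-0.288,-0.077]], "delta_rot": [[0,0,0],[0,0,0]]}}

```text
time: 20.6
position: [0.4979, -0.0196, 0.2052]
eef_rot: [3.141, -0.001, -0.026]
contact_force: [-0.1, 0.4, -1.1]
gripper_width: 0.0052
finger_force: 35.0
```

>>> {"op": "arm_command", "data": {"grip": [0,0,0], "xyz": [[-0.024,-0.27,0],[-0.048,-0.54,0],[-0.071,-0.815,0]], "delta_rot": [[0,0,0],[0,0,-0.002],[0,-0.001,-0.004]]}}

```text
time: 20.9
position: [0.4937, 0.0623, 0.2055]
eef_rot: [3.141, -0.0, -0.018]
contact_force: [-0.7, 0.6, -1.4]
gripper_width: 0.0059
finger_force: 35.0
```

>>> {"op": "arm_command", "data": {"grip": [0,0,0], "xyz": [[-0.021,-0.27,0],[-0.042,-0.54,0],[-0.064,-0.815,0]], "delta_rot": [[0,0,0],[0,0,-0.002],[0,0,-0.004]]}}

```text
time: 21.2
position: [0.4889, 0.1441, 0.2052]
eef_rot: [3.14, 0.0, -0.01]
contact_force: [0.5, 0.3, -1.4]
gripper_width: 0.0059
finger_force: 35.0
```

>>> {"op": "arm_command", "data": {"grip": [0,0,0,0], "xyz": [[-0.019,-0.27,0],[-0.038,-0.54,0],[-0.058,-0.815,0],[-0.058,-0.815,0]], "delta_rot": [[0,0,0],[0,0,-0.002],[0,-0.001,-0.005],[0,-0.001,-0.005]]}}

```text
time: 21.6
position: [0.4835, 0.2273, 0.2046]
eef_rot: [3.141, 0.003, 0.004]
contact_force: [-0.3, 0.4, -2.6]
gripper_width: 0.0056
finger_force: 35.0
```

>>> {"op": "arm_command", "data": {"grip": [0,0,0,0], "xyz": [[0,0,0.25],[0,0,0.5],[0,0,0.75],[0,0,0.75]], "delta_rot": [[0,0,0],[0,0,0],[0,0,0],[0,0,0]]}}

```text
time: 22.0
position: [0.4821, 0.2232, 0.126]
eef_rot: [3.137, 0.009, -0.0]
contact_force: [-0.7, -1.4, -1.8]
gripper_width: 0.0063
finger_force: 35.0
```

>>> {"op": "arm_command", "data": {"grip": [0,0,0,0,0], "xyz": [[0,0,0.25],[0,0,0.5],[0,0,0.65],[0,0,0.75],[0,0,0.75]], "delta_rot": [[0,0,0],[0,0,0],[0,0,0],[0,0,0],[0,0,0]]}}

```text
time: 22.5
position: [0.4837, 0.2244, 0.0551]
eef_rot: [3.14, 0.003, -0.0]
contact_force: [-0.2, -0.4, -1.7]
gripper_width: 0.0058
finger_force: 35.0
```

>>> {"op": "arm_command", "data": {"grip": [0,0,0,0], "xyz": [[0,0,0.06],[0,0,0.11],[0,0,0.14],[0,0,0.14]], "delta_rot": [[0,0,0],[0,0,0],[0,0,0],[0,0,0]]}}

```text
time: 22.9
position: [0.4841, 0.2248, 0.0417]
eef_rot: [3.141, 0.001, 0.0]
contact_force: [0.2, -0.0, -2.1]
gripper_width: 0.0059
finger_force: 35.0
```

>>> {"op": "arm_command", "data": {"grip": [0,0,0], "xyz": [[0,0,0.02],[0,0,0.04],[0,0,0.04]], "delta_rot": [[0,0,0],[0,0,0],[0,0,0]]}}

```text
time: 23.2
position: [0.484, 0.2248, 0.0377]
eef_rot: [3.141, 0.001, 0.0]
contact_force: [0.8, -0.2, -2.1]
gripper_width: 0.006
finger_force: 35.0
```

>>> {"op": "arm_command", "data": {"grip": [0,0.3,0.3,0.3,0.3], "xyz": [[0,0,0.01],[0,0,0.01],[0,0,0.01],[0,0,0.01],[0,0,0.01]], "delta_rot": [[0,0,0],[0,0,0],[0,0,0],[0,0,0],[0,0,0]]}}

```text
time: 23.7
position: [0.4844, 0.2249, 0.0373]
eef_rot: [3.141, 0.0, 0.0]
contact_force: [0.3, -0.0, 0.5]
gripper_width: 0.0264
finger_force: 0.0
```

>>> {"op": "arm_command", "data": {"grip": [0.3,0.3,0.3,0.3], "xyz": [[0,0,-0.1],[0,0,-0.3],[0,0,-0.65],[0,0,-1]], "delta_rot": [[0,0,0],[0,0,0],[0,0,0],[0,0,0]]}}

```text
time: 24.1
position: [0.4839, 0.2247, 0.1384]
eef_rot: [3.141, 0.001, 0.0]
contact_force: [0.9, -0.1, 0.9]
gripper_width: 0.0265
finger_force: 0.0
```

>>> {"op": "arm_command", "data": {"grip": [0,0,0], "xyz": [[-0.05,-0.05,-0.45],[-0.1,-0.1,-1],[-0.1,-0.1,-1]], "delta_rot": [[0,0,0],[0,0,0],[0,0,0]]}}

```text
time: 24.4
position: [0.4757, 0.236, 0.2461]
eef_rot: [-3.137, -0.011, 0.001]
contact_force: [-0.2, -0.1, 0.3]
gripper_width: 0.0062
finger_force: 0.0
```

>>> {"op": "arm_command", "data": {"grip": [0,0,0], "xyz": [[0,-0.1,-0.45],[0,-0.1,-0.98],[0,-0.1,-0.98]], "delta_rot": [[0,0,0],[0,0,0],[0,0,0]]}}

```text
time: 24.7
position: [0.475, 0.2454, 0.3429]
eef_rot: [-3.137, -0.01, 0.001]
contact_force: [-1.1, -0.8, 0.9]
gripper_width: 0.0006
finger_force: 0.0
```

```bash
python3 - <<'E'
from h import *
p,R=pose(); print(p,R.as_euler("xyz"))
t=imaging.snapshot("top"); cv2.imwrite("pics/t4.png",t)
print("mug",bp("top",(171,125),.045),"lid edge",bp("top",(132,147),.281),bp("top",(264,141),.281),bp("top",(193,139),.298))
for th in (1.8,1.7,1.9):
  e=np.array([.58-.184*np.cos(th),.245,.106+.184*np.sin(th)]); f=np.array([.580-.184*np.cos(th),.109,.106+.184*np.sin(th)]); print(th,proj("top",np.array([e,f])),proj("scene",np.array([e,f])))
o=np.zeros((400,800,3),np.uint8); o[:,:400]=cv2.resize(t[120:290,130:300],(400,400),interpolation=cv2.INTER_CUBIC)
o[:,400:]=cv2.resize(imaging.snapshot("scene")[80:240,310:490],(400,356)).repeat(1,0)[:400] if False else cv2.resize(imaging.snapshot("scene")[80:240,310:470],(400,400))
cv2.imwrite("pics/c4.png",o)
plan([([.67,.245,.345],down(0)),([.67,.245,.25],down(0))])
E
```

```text
[0.47498964 0.2454224  0.34293097] [-3.13749032e+00 -9.82874206e-03  5.91635412e-04]
mug [0.73641434 0.37600827 0.045     ] lid edge [0.62579086 0.37999509 0.281     ] [0.63225411 0.11235386 0.281     ] [0.63530208 0.25157966 0.298     ]
1.8 [[197.8530533  147.0327359 ]
 [265.43939994 145.57372108]] [[421.53272341 124.7679575 ]
 [375.33200384 150.55077253]]
1.7 [[197.32143106 155.54406078]
 [265.28612692 154.10075464]] [[416.52345679 119.013712  ]
 [370.35894625 144.37260476]]
1.9 [[198.60050461 139.03096889]
 [265.69692173 137.56038631]] [[426.3085489  131.00991907]
 [380.14403939 157.19737256]]
2 [0.976, 0.001, -0.037] [-0.0, -0.001, 0.0] -> [0.572 0.245 0.341]
2 [0.976, 0.001, -0.039] [-0.001, -0.0, 0.0] -> [0.67  0.245 0.345]
-- wp
2 [-0.001, -0.001, 0.95] [0.0, -0.0, 0.0] -> [0.67  0.245 0.25 ]
-- wp
```

View pics/c4.png

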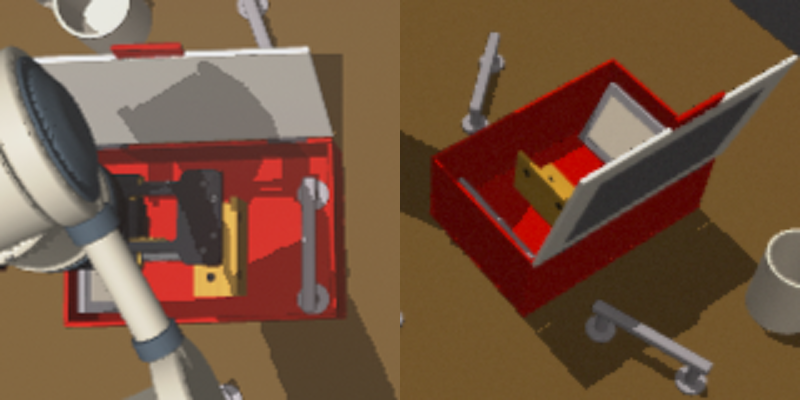

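All three fittings stand in the crate below the rim and the lid is at about 1.8 rad. Next, the gripper goes behind the lid.

>>> {"op": "arm_command", "data": {"grip": [0,0,0], "xyz": [[0.33,0,-0.02],[0.67,0,-0.03],[1,0,-0.04]], "delta_rot": [[0,0,0],[0,-0.001,0],[0,-0.001,0]]}}

```text
time: 25.1
position: [0.5752, 0.2447, 0.3365]
eef_rot: [3.14, 0.006, 0.0]
contact_force: [-0.3, 0.7, -0.8]
gripper_width: 0.0004
finger_force: 0.0
```

>>> {"op": "arm_command", "data": {"grip": [0,0,0,0], "xyz": [[0.33,0,-0.02],[0.67,0,-0.03],[1,0,-0.04],[1,0,-0.04]], "delta_rot": [[0,0,0],[0,-0.001,0],[0,-0.001,0],[0,-0.001,0]]}}

```text
time: 25.5
position: [0.6785, 0.2443, 0.3321]
eef_rot: [3.137, 0.017, -0.002]
contact_force: [0.3, 0.5, -1.7]
gripper_width: 0.0009
finger_force: 0.0
```

```bash
python3 - <<'E'
from h import *
s=ctrl.observe(); p,R=pose(); print(p,R.as_euler("xyz"),s["qpos"])
plan([([.675,.245,.25],down(0))])
E
```

```text
[0.67853687 0.2443108  0.33212749] [ 3.13694464e+00  1.68519626e-02 -2.13995798e-03] [2.98177800e-01 5.66181909e-01 4.53761520e-01 6.46601576e-04
 2.13912179e+00 1.87141817e+00]
2 [-0.022, -0.011, 0.822] [0.002, 0.008, -0.001] -> [0.675 0.245 0.25 ]
-- wp
```

>>> {"op": "arm_command", "data": {"grip": [0,0,0,0], "xyz": [[0,0,0.27],[-0.01,-0.005,0.54],[-0.022,-0.01,0.82],[-0.022,-0.01,0.82]], "delta_rot": [[0,0,0],[0,0.004,0],[0.002,0.008,0],[0.002,0.008,0]]}}

```text
time: 25.9
position: [0.6687, 0.2454, 0.2527]
eef_rot: [3.141, 0.001, 0.001]
contact_force: [-0.6, 0.1, -0.6]
gripper_width: 0.0008
finger_force: 0.0
```

```bash
python3 - <<'E'
from h import *
p,R=pose(); print(p,R.as_euler("xyz"))
r=.15
for th in np.arange(1.8,-.01,-.15): print(round(th,2), [round(.59-r*np.cos(th)+.006*np.sin(th),4), round(.106+r*np.sin(th)+.006*np.cos(th),4)])
E
```

```text
[0.66873034 0.24535272 0.25269673] [3.14135366e+00 1.19399301e-03 5.41569298e-04]
1.8 [np.float64(0.6299), np.float64(0.2507)]
1.65 [np.float64(0.6078), np.float64(0.2551)]
1.5 [np.float64(0.5854), np.float64(0.256)]
1.35 [np.float64(0.563), np.float64(0.2537)]
1.2 [np.float64(0.5412), np.float64(0.248)]
1.05 [np.float64(0.5206), np.float64(0.2391)]
0.9 [np.float64(0.5015), np.float64(0.2272)]
0.75 [np.float64(0.4843), np.float64(0.2126)]
0.6 [np.float64(0.4696), np.float64(0.1956)]
0.45 [np.float64(0.4575), np.float64(0.1766)]
0.3 [np.float64(0.4485), np.float64(0.1561)]
0.15 [np.float64(0.4426), np.float64(0.1343)]
0.0 [np.float64(0.44), np.float64(0.112)]
```

>>> {"op": "arm_command", "data": {"grip": [0,0,0,0,0], "xyz": [[-0.2,0,0],[-0.38,0,-0.01],[-0.55,0,-0.04],[-0.7,0,-0.06],[-0.85,0,-0.06]], "delta_rot": [[0,0,0],[0,0,0],[0,0,0],[0,0,0],[0,0,0]]}}

```text
time: 26.4
position: [0.5867, 0.2455, 0.2677]
eef_rot: [-3.138, -0.015, -0.001]
contact_force: [4.5, -0.4, -2.0]
gripper_width: 0.0009
finger_force: 1.9
```

>>> {"op": "arm_command", "data": {"grip": [0,0,0,0], "xyz": [[-0.22,0,0.023],[-0.44,0,0.08],[-0.645,0,0.17],[-0.837,0,0.29]], "delta_rot": [[0,0,0],[0,0,0],[0,0,0],[0,0,0]]}}

```text
time: 26.8
position: [0.5033, 0.2455, 0.2389]
eef_rot: [-3.137, -0.017, -0.001]
contact_force: [2.3, -2.4, 2.5]
gripper_width: 0.0007
finger_force: 1.6
```

```bash
python3 - <<'E'
from h import *
s=ctrl.observe();p,R=pose(); print(p,s["contact_force"])
im=imaging.snapshot("scene")[80:240,310:510]; cv2.imwrite("pics/s5.png",cv2.resize(im,None,fx=3,fy=3))
for th in (.8,.9,1.0,1.1): print(th,((proj("scene",np.array([[.58-.184*np.cos(th),y,.106+.184*np.sin(th)] for y in (.109,.381)]))-[310,80])*3).round())
E
```

```text
[0.50332541 0.24545282 0.2388693 ] [ 2.34037552 -2.42502389  2.49467026]
0.8 [[ 60. 117.]
 [309.  -8.]]
0.9 [[ 70. 117.]
 [322. -10.]]
1.0 [[ 82. 119.]
 [336. -11.]]
1.1 [[ 94. 123.]
 [350.  -9.]]
```

View pics/s5.png

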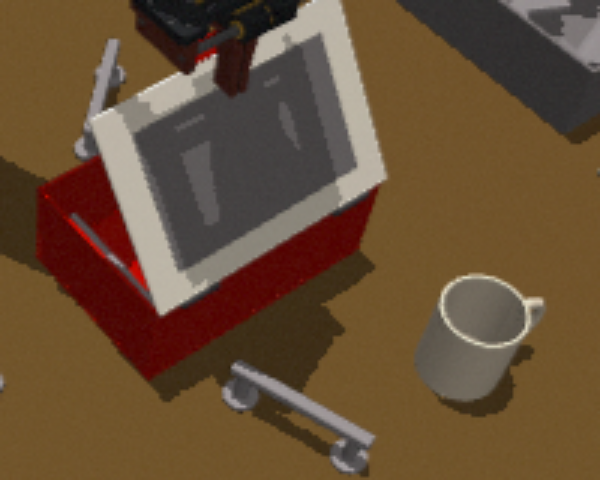

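The scene crop shows the finger on the lid's outer face near (232,90), the lid at about 1.05 rad, and the mug untouched.

>>> {"op": "arm_command", "data": {"grip": [0,0,0,0,0], "xyz": [[-0.1,0,0.13],[-0.2,0,0.26],[-0.34,0,0.43],[-0.46,0,0.62],[-0.55,0,0.83]], "delta_rot": [[0,0,0],[0,0,0],[0,0,0],[0,0,0],[0,0,0]]}}

```text
time: 27.35
position: [0.4498, 0.2463, 0.1546]
eef_rot: [-3.137, -0.015, 0.0]
contact_force: [1.9, -2.1, 1.6]
gripper_width: 0.0001
finger_force: 1.3
```

>>> {"op": "arm_command", "data": {"grip": [0,0,0,0], "xyz": [[-0.05,0,0.15],[-0.07,0,0.28],[-0.08,0,0.36],[-0.08,0,0.36]], "delta_rot": [[0,0,0],[0,0,0],[0,0,0],[0,0,0]]}}

```text
time: 27.75
position: [0.4416, 0.2464, 0.1155]
eef_rot: [-3.138, -0.01, 0.0]
contact_force: [-0.3, -0.1, 0.5]
gripper_width: 0.0007
finger_force: 0.0
```

Nearly shut; now I press in small steps.

>>> {"op": "arm_command", "data": {"grip": [0,0,0], "xyz": [[0,0,0.02],[0,0,0.04],[0,0,0.04]], "delta_rot": [[0,0,0],[0,0,0],[0,0,0]]}}

```text
time: 28.05
position: [0.442, 0.2466, 0.1124]
eef_rot: [-3.138, -0.012, 0.0]
contact_force: [-1.2, 0.4, 0.3]
gripper_width: 0.0005
finger_force: 0.5
```

>>> {"op": "arm_command", "data": {"grip": [0,0,0], "xyz": [[0,0,0.02],[0,0,0.03],[0,0,0.03]], "delta_rot": [[0,0,0],[0,0,0],[0,0,0]]}}

```text
time: 28.35
position: [0.4421, 0.2466, 0.1122]
eef_rot: [-3.137, -0.013, 0.0]
contact_force: [-6.3, -2.9, 13.8]
gripper_width: 0.0008
finger_force: 7.0
```

>>> {"op": "arm_command", "data": {"grip": [0,0,0,0,0], "xyz": [[0,0,0.02],[0,0,0.03],[0,0,0.03],[0,0,0.03],[0,0,0.03]], "delta_rot": [[0,0,0],[0,0,0],[0,0,0],[0,0,0],[0,0,0]]}}

```text
time: 28.85
position: [0.4422, 0.2467, 0.1121]
eef_rot: [-3.136, -0.015, 0.0]
contact_force: [-11.9, -6.2, 25.8]
gripper_width: 0.0005
finger_force: 13.2
```

>>> {"op": "arm_command", "data": {"grip": [0,0,0,0,0], "xyz": [[0,0,-0.15],[0,0,-0.4],[0,0,-0.7],[0,0,-1],[0,0,-1]], "delta_rot": [[0,0,0],[0,0,0],[0,0,0],[0,0,0],[0,0,0]]}}

```text
time: 29.35
position: [0.4424, 0.2468, 0.2112]
eef_rot: [-3.135, -0.019, 0.0]
contact_force: [0.1, 0.3, 1.1]
gripper_width: 0.0001
finger_force: 0.0
```

```bash
python3 - <<'E'
from h import *
a=imaging.snapshot("scene"); cv2.imwrite("pics/f.png",cv2.resize(a[70:270,300:520],None,fx=2.5,fy=2.5))
for th in (0,.05): print(((proj("scene",np.array([[.58-.184*np.cos(th),y,.112+.184*np.sin(th)] for y in (.109,.381)]))-[300,70])*2.5).round())
print(ctrl.observe()["contact_force"])
E
```

```text
[[ 44. 172.]
 [231.  75.]]
[[ 44. 167.]
 [233.  69.]]
[-0.55848403 -0.11963694 -0.62593073]
```

View pics/f.png

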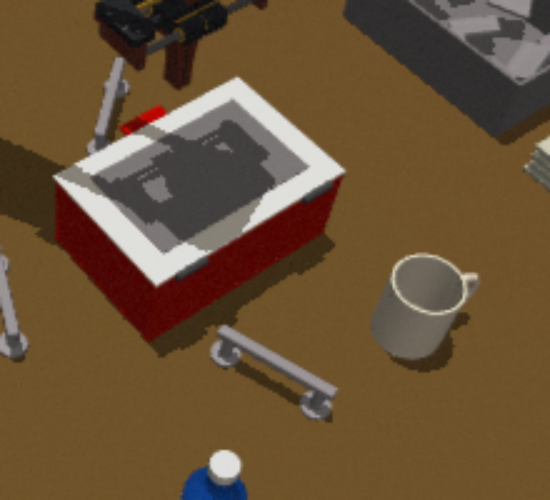

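The lid is shut level, with its near corners at (55,178) and (238,78). The gripper is clear, and the mug and bottle are where they were.

```bash
python3 -c "
from plant import workorder; print(workorder.finish_job())"
```

```text
the job is handed in; nothing more can be done
None
```

The job is handed in: the frame, handle and bracket are in the crate, the lid was pressed shut with about 25 N, and the bottle, tape roll and mug were left alone; no verdict came back.

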